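# Lay up a crosswise slat crib on a skid

### The job

Finish the packing crib on the skid, where one slat already lies across the far ends of the two bearers: lay one of the three other slats flat across the near ends, then the last two flat on top of those, crosswise to them, one at each side, so that each slat's ends and outer edge are flush with the sides of the square skid and the crib goes straight up. One of the slats stands on edge in the rest and must lie flat like the others; the wood is soft, so grip it lightly, and leave the lamp pack, white carton, battery and screwdriver near the work where they are.

Things in the scene. Friction and masses are not known exactly. Their poses are not given: they have to be found in the camera images.
- skid: square wooden skid, fixed to the table, 160 x 160 x 30 mm; origin: centre of its underside, z up. Two bearers (160 x 40 mm, tops at z = 30 mm) run along its x, centred at y = +60 and -60 mm; under them two boards along y (32 mm wide, 10 mm high, at x = +55 and -55 mm). First-layer slats lie along its y at x = +60 and -60 mm, second-layer slats along its x at y = +60 and -60 mm
- rest: low wooden rest, fixed to the table: base board 170 x 62 x 8 mm, a slotted block (24 mm long, top 26 mm above the table) at each end, centred at x = +66 and -66 mm, free between. The 24 mm wide slot runs along its x; a slat stands in it on its long edge on the base board, 18 mm thick, up to 48 mm above the table. Origin: centre of its underside, z up
- slat_1: loose plain pale wooden slat, 160 x 40 x 18 mm, about 0.06 kg; origin at its middle; x along its length, y its width, z its thickness. Soft: do not grip harder than 30 N. At the start it lies in its first-layer place on the skid, at skid x = +60 mm (within 4 mm), already well enough
- slat_2: loose plain pale wooden slat, 160 x 40 x 18 mm, about 0.06 kg; origin at its middle; x along its length, y its width, z its thickness. Soft: do not grip harder than 30 N. At the start it lies flat on the table to the right of the skid, in one of three side-by-side lanes that run ahead of the robot (the rest is in another)
- slat_3: loose plain pale wooden slat, 160 x 40 x 18 mm, about 0.06 kg; origin at its middle; x along its length, y its width, z its thickness. Soft: do not grip harder than 30 N. At the start it lies flat on the table in another of the three lanes
- slat_4: loose plain pale wooden slat, 160 x 40 x 18 mm, about 0.06 kg; origin at its middle; x along its length, y its width, z its thickness. Soft: do not grip harder than 30 N. At the start it stands on its long edge (its y axis vertical) in the slot of the rest; taken out and set on the table on its edge it stands alone, and falls flat if its upper edge is pushed sideways
- pack_lamp: bystander: standing retail lamp pack, 62 x 62 x 108 mm, origin at the centre of its underside, behind the lanes
- carton: bystander: small white carton, 74 x 74 x 55 mm, origin at the centre of its underside, behind the lanes
- battery: bystander: large battery cell standing on end, 33 mm across, 62 mm high, origin at the centre of its underside, in front of the skid
- screwdriver: bystander: screwdriver lying flat, 26 x 195 x 26 mm, origin at the middle of its underside, at the front left

How it is judged:
On the way:
1. two slats lie in the first layer, flat across the bearers, one at each end of them (((x of slat_1 in the frame of skid between -0.072 and -0.048 m and y of slat_1 in the frame of skid between -0.012 and 0.012 m and z of slat_1 in the frame of skid between 0.034 and 0.044 m and angle between the x axis of slat_1 and the y axis of skid, either way round below 0.15 rad and angle between the z axis of slat_1 and the z axis of skid, either way round below 0.1 rad) or (x of slat_2 in the frame of skid between -0.072 and -0.048 m and y of slat_2 in the frame of skid between -0.012 and 0.012 m and z of slat_2 in the frame of skid between 0.034 and 0.044 m and angle between the x axis of slat_2 and the y axis of skid, either way round below 0.15 rad and angle between the z axis of slat_2 and the z axis of skid, either way round below 0.1 rad) or (x of slat_3 in the frame of skid between -0.072 and -0.048 m and y of slat_3 in the frame of skid between -0.012 and 0.012 m and z of slat_3 in the frame of skid between 0.034 and 0.044 m and angle between the x axis of slat_3 and the y axis of skid, either way round below 0.15 rad and angle between the z axis of slat_3 and the z axis of skid, either way round below 0.1 rad) or (x of slat_4 in the frame of skid between -0.072 and -0.048 m and y of slat_4 in the frame of skid between -0.012 and 0.012 m and z of slat_4 in the frame of skid between 0.034 and 0.044 m and angle between the x axis of slat_4 and the y axis of skid, either way round below 0.15 rad and angle between the z axis of slat_4 and the z axis of skid, either way round below 0.1 rad)) and ((x of slat_1 in the frame of skid between 0.048 and 0.072 m and y of slat_1 in the frame of skid between -0.012 and 0.012 m and z of slat_1 in the frame of skid between 0.034 and 0.044 m and angle between the x axis of slat_1 and the y axis of skid, either way round below 0.15 rad and angle between the z axis of slat_1 and the z axis of skid, either way round below 0.1 rad) or (x of slat_2 in the frame of skid between 0.048 and 0.072 m and y of slat_2 in the frame of skid between -0.012 and 0.012 m and z of slat_2 in the frame of skid between 0.034 and 0.044 m and angle between the x axis of slat_2 and the y axis of skid, either way round below 0.15 rad and angle between the z axis of slat_2 and the z axis of skid, either way round below 0.1 rad) or (x of slat_3 in the frame of skid between 0.048 and 0.072 m and y of slat_3 in the frame of skid between -0.012 and 0.012 m and z of slat_3 in the frame of skid between 0.034 and 0.044 m and angle between the x axis of slat_3 and the y axis of skid, either way round below 0.15 rad and angle between the z axis of slat_3 and the z axis of skid, either way round below 0.1 rad) or (x of slat_4 in the frame of skid between 0.048 and 0.072 m and y of slat_4 in the frame of skid between -0.012 and 0.012 m and z of slat_4 in the frame of skid between 0.034 and 0.044 m and angle between the x axis of slat_4 and the y axis of skid, either way round below 0.15 rad and angle between the z axis of slat_4 and the z axis of skid, either way round below 0.1 rad))), for 0.2 s.
At the end, for the whole second after the job is handed in: Four slats rest flat (0.1 rad): two in layer one across the bearers, two in layer two on them, along the bearers; each centred 60 mm either side of the skid's centre, within 12 mm along each skid axis, 5 mm in height and 0.15 rad in direction (all of step 1 and ((x of slat_1 in the frame of skid between -0.012 and 0.012 m and y of slat_1 in the frame of skid between -0.072 and -0.048 m and z of slat_1 in the frame of skid between 0.052 and 0.062 m and angle between the x axis of slat_1 and the x axis of skid, either way round below 0.15 rad and angle between the z axis of slat_1 and the z axis of skid, either way round below 0.1 rad) or (x of slat_2 in the frame of skid between -0.012 and 0.012 m and y of slat_2 in the frame of skid between -0.072 and -0.048 m and z of slat_2 in the frame of skid between 0.052 and 0.062 m and angle between the x axis of slat_2 and the x axis of skid, either way round below 0.15 rad and angle between the z axis of slat_2 and the z axis of skid, either way round below 0.1 rad) or (x of slat_3 in the frame of skid between -0.012 and 0.012 m and y of slat_3 in the frame of skid between -0.072 and -0.048 m and z of slat_3 in the frame of skid between 0.052 and 0.062 m and angle between the x axis of slat_3 and the x axis of skid, either way round below 0.15 rad and angle between the z axis of slat_3 and the z axis of skid, either way round below 0.1 rad) or (x of slat_4 in the frame of skid between -0.012 and 0.012 m and y of slat_4 in the frame of skid between -0.072 and -0.048 m and z of slat_4 in the frame of skid between 0.052 and 0.062 m and angle between the x axis of slat_4 and the x axis of skid, either way round below 0.15 rad and angle between the z axis of slat_4 and the z axis of skid, either way round below 0.1 rad)) and ((x of slat_1 in the frame of skid between -0.012 and 0.012 m and y of slat_1 in the frame of skid between 0.048 and 0.072 m and z of slat_1 in the frame of skid between 0.052 and 0.062 m and angle between the x axis of slat_1 and the x axis of skid, either way round below 0.15 rad and angle between the z axis of slat_1 and the z axis of skid, either way round below 0.1 rad) or (x of slat_2 in the frame of skid between -0.012 and 0.012 m and y of slat_2 in the frame of skid between 0.048 and 0.072 m and z of slat_2 in the frame of skid between 0.052 and 0.062 m and angle between the x axis of slat_2 and the x axis of skid, either way round below 0.15 rad and angle between the z axis of slat_2 and the z axis of skid, either way round below 0.1 rad) or (x of slat_3 in the frame of skid between -0.012 and 0.012 m and y of slat_3 in the frame of skid between 0.048 and 0.072 m and z of slat_3 in the frame of skid between 0.052 and 0.062 m and angle between the x axis of slat_3 and the x axis of skid, either way round below 0.15 rad and angle between the z axis of slat_3 and the z axis of skid, either way round below 0.1 rad) or (x of slat_4 in the frame of skid between -0.012 and 0.012 m and y of slat_4 in the frame of skid between 0.048 and 0.072 m and z of slat_4 in the frame of skid between 0.052 and 0.062 m and angle between the x axis of slat_4 and the x axis of skid, either way round below 0.15 rad and angle between the z axis of slat_4 and the z axis of skid, either way round below 0.1 rad)) and linear speed of each of slat_1, slat_2, slat_3, slat_4 below 0.02 m/s and angular speed of each of slat_1, slat_2, slat_3, slat_4 below 0.2 rad/s); the robot touches nothing.
It fails at once if a slat is squeezed hard: over 110 N, both pads together (contact force between the fingers and slat_1 above 110 N or contact force between the fingers and slat_2 above 110 N or contact force between the fingers and slat_3 above 110 N or contact force between the fingers and slat_4 above 110 N).
It fails at once if a bystander (lamp pack, carton, battery or screwdriver) is moved by more than 25 mm (distance of any of pack_lamp, carton, battery, screwdriver from where it was at the start of the episode above 0.025 m).
It fails at once if the lamp pack or the battery is tipped over (angle between any of pack_lamp, battery's own z axis and vertical above 0.35 rad).
It also fails if it takes over 72 s, if anything falls off the work surface, if the arm or the gripper's body presses on something with over 40 N, if the wrist force passes 120 N, or if a joint passes its speed limit or range.

### The arm

A 6-joint arm with a two-finger parallel gripper is mounted at the origin on a cart in front of the work surface, level with it; the furniture and walls round the work are solid. World frame = base frame: x ahead of the robot, y to its left, z up, the work surface at z = 0. Lengths are in m, angles in rad, forces in N, time in s.
With the tool pointing down it reaches from about 0.225 to 0.875 m from the base axis. Payload 3.4 kg.
Tool frame: the origin (TCP) lies midway between the tips of the shut fingers; the grasp point (between the pads) lies 19 mm behind it; z points along the fingers, y is the line along which they close (so a half turn about z gives the same grasp; the last joint's range is limited). The gripper opens to 85 mm and grips with 20 to 120 N. Pads are 22 mm wide; open, the fingers measure 114 mm over their backs; the gripper's body (76 mm by 85 mm) begins 54 mm behind the grasp point. The pads swing forward as they close: fully open they stand 13 mm farther back than shut.
Start: joints at [0.983, 0.276, 1.505, -0, 1.361, -0.121], TCP at [0.259, 0.514, 0.231] pointing down, gripper open.
Joint ranges: [-2.89, 2.89], [-0.75, 2.08], [0.22, 2.7], [-1.18, 4.32], [0.11, 2.71], [-2.7, 2.7]. Speed limits (rad/s): [2.57, 2.57, 3.14, 3.14, 3.14, 3.14].

### API

Orientations are given as a 3x3 rotation matrix whose columns are the frame's x, y, z axes.
In Python, from rig import arm gives the robot as it stands. The module is installed in compiled form; this text tells all that it offers.
- The arm moves only by the tool step_arm, never from a script. Its argument "increments" is a list that holds one entry, the list of rows, each a list of 7 numbers: the opening, from 0 (shut) to 1 (fully open), then the shift along the tool's x, y, z in mm, then the turn, a rotation vector about the tool's x, y, z in rad. In form: [[[grip, tx, ty, tz, rx, ry, rz], ...]]. A call has 1 to 20 rows; each row is the pose to reach, as a shift and turn from the pose commanded when the call began, along the tool's axes at that moment; what a row does not reach only later rows make up. A row lasts 1/12 s, in which the tool goes at most 41.7 mm and 7.16 degrees, less where a joint would pass 70% of its speed; a pose out of reach is approached as far as the arm can. A call with a gripper value outside its range is refused whole. The fingers move at their own pace and stop on an object; the grip force is fixed at half the most. Time passes only in rows, so rows that repeat a pose let the fingers close. It gives the time, the measured TCP pose, the force, the opening and the grip force at its end, in the units of the state.
- arm.sense(): the state, without advancing time (a new reading comes with each control period).
- arm.snapshot(name): name is "side" or "top" or "wrist"; returns (picture, depth): 480x640x3 uint8, red, green, blue; 480x640 float32, m along the optical axis (not along the pixel's ray), 0 where there is no reading.
- arm.camera_model(name): a dict with "fovy" (degrees; the focal length in pixels is half the picture's height over the tangent of half this angle, whatever the lens; pixels are square), "cx", "cy" (the principal point, pixels), "dist_coeffs" ([k1, k2, p1, p2, k3] as OpenCV has them; the pictures are not rectified), "world_from_camera" (4x4, takes a point from camera to world coordinates). Camera axes: x right, y down, z forward; pixel columns grow to the right and rows downward; lengths in m; the calibration is good to about 2 mm. A picture is of the moment at which its call begins: read the wrist's pose just before it. camera_model takes no time and is no camera call; for the wrist camera it gives the pose at the moment of the call.
- arm.hand_in(): hands the job in; it is judged then, once.
The state is a dict: "clock": time; "joint_pos": joint angles; "qd": joint speeds; "joint_torque": joint torques, N m; "eef_pos": TCP position; "eef_rot": TCP orientation; "contact_force": force on the tool from outside, world axes, zero at the start; "ft_torque": the same for the moment, N m; "grip_width": finger opening in m; "grasp_force": force on a finger pad.
Only numpy, scipy, OpenCV 4.12 (cv2) and the standard library are available. Lean on these libraries where they do the work, as an engineer would, in place of code of your own. Each camera call takes 0.05 s, during which the arm holds its last target. There are 200 camera calls.

## Working session

There is one attempt and no reset: what is moved stays moved. The work goes in short steps, Python scripts to look and compute and a tool call to move; the robot and the scene stay as the last step left them, time stands still between calls to the robot, and variables do not carry over. Pictures are saved under pics/ and viewed, at most 10 in all, crops included, and the job is handed in when it is done.

Besides the shell and the picture viewer there is one more tool, called after "Call:" as a command line: name --argument value ..., lists and objects as JSON in quotes. step_arm: Moves the arm, as the interface text tells. Its arguments: {"type":"object","properties":{"increments":{"type":"array","items":{"type":"array","items":{"type":"array","items":{"type":"number"}}}}},"required":["increments"]}

```bash
mkdir -p pics; cat > h.py <<'E'
import numpy as np, cv2
from rig import arm
def cam(n):
    m=arm.camera_model(n); f=240/np.tan(np.radians(m['fovy'])/2)
    K=np.array([[f,0,m['cx']],[0,f,m['cy']],[0,0,1.]])
    return K,np.array(m['dist_coeffs'],float),np.array(m['world_from_camera'])
def cloud(c,d):
    K,D,T=c; v,u=np.mgrid[0:480,0:640]
    r=cv2.undistortPoints(np.stack([u,v],-1).reshape(-1,1,2).astype(float),K,D).reshape(480,640,2)
    P=np.dstack([r*d[...,None],d]); return P@T[:3,:3].T+T[:3,3]
def ray(c,uv,z):
    K,D,T=c; r=cv2.undistortPoints(np.array(uv,float).reshape(-1,1,2),K,D).reshape(-1,2)
    r=np.c_[r,np.ones(len(r))]@T[:3,:3].T; o=T[:3,3]; return o+r*((z-o[2])/r[:,2])[:,None]
def snap(n):
    c=cam(n); p,d=arm.snapshot(n); return c,p,d
E
python3 - <<'E'
from h import *
s=arm.sense(); print(s)
for n in ('top','side'):
    c,p,d=snap(n); cv2.imwrite(f'pics/{n}0.png',p[...,::-1]); np.savez(f'{n}0.npz',p=p,d=d,K=c[0],D=c[1],T=c[2]); print(n,c)
E
```

```text
{'clock': 0.0, 'joint_pos': array([ 9.82998037e-01,  2.76609324e-01,  1.50611341e+00, -2.07155832e-05,
        1.36068208e+00, -1.21000214e-01]), 'qd': array([ 1.73029380e-03,  6.02996349e-05,  1.21305463e-03, -4.39054675e-04,
        2.17615659e-04,  6.87743304e-05]), 'joint_torque': array([ 5.62875684e-04, -4.16767108e+01, -2.45811385e+01, -6.50674019e-05,
        1.13140160e-02,  7.33609568e-06]), 'eef_pos': array([0.2584925 , 0.51304811, 0.23043939]), 'eef_rot': array([[-8.93015678e-01,  4.50024470e-01, -9.88037853e-04],
       [ 4.50025511e-01,  8.93014407e-01, -1.51924847e-03],
       [ 1.98633051e-04, -1.80135494e-03, -9.99998358e-01]]), 'contact_force': array([0.15959239, 0.44402299, 0.16090228]), 'ft_torque': array([ 0.0651605 , -0.08690437, -0.0308782 ]), 'grasp_force': 0.0, 'grip_width': 0.08501600481193972}
top (array([[474.17551806,   0.        , 315.07895993],
       [  0.        , 474.17551806, 242.14413061],
       [  0.        ,   0.        ,   1.        ]]), array([-0.06143672,  0.        ,  0.        ,  0.        ,  0.        ]), array([[-0.01102595, -0.98143937,  0.19145545,  0.32403416],
       [-0.99993245,  0.01152623,  0.00149954, -0.08736278],
       [-0.00367847, -0.19142598, -0.98150016,  1.12247759],
       [ 0.        ,  0.        ,  0.        ,  1.        ]]))
side (array([[511.75834731,   0.        , 316.113043  ],
       [  0.        , 511.75834731, 243.51747845],
       [  0.        ,   0.        ,   1.        ]]), array([-0.07604296,  0.        ,  0.        ,  0.        ,  0.        ]), array([[-0.99769363, -0.05091432,  0.04489036,  0.50163755],
       [-0.06753484,  0.67816605, -0.73179905,  0.73012359],
       [ 0.00681593, -0.73314292, -0.68004045,  0.82666309],
       [ 0.        ,  0.        ,  0.        ,  1.        ]]))
```

View pics/top0.png

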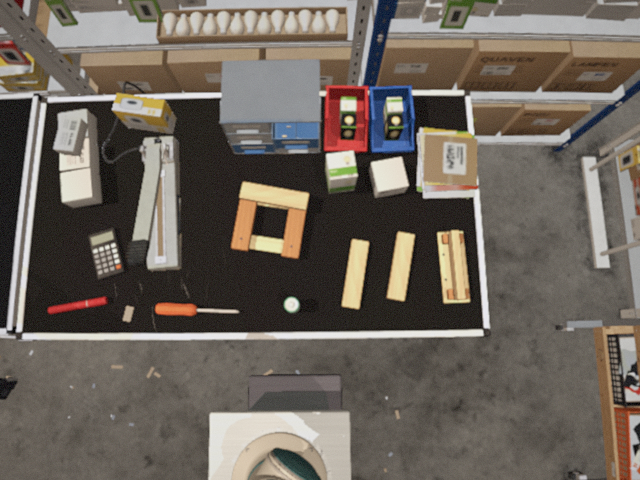

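View pics/side0.png

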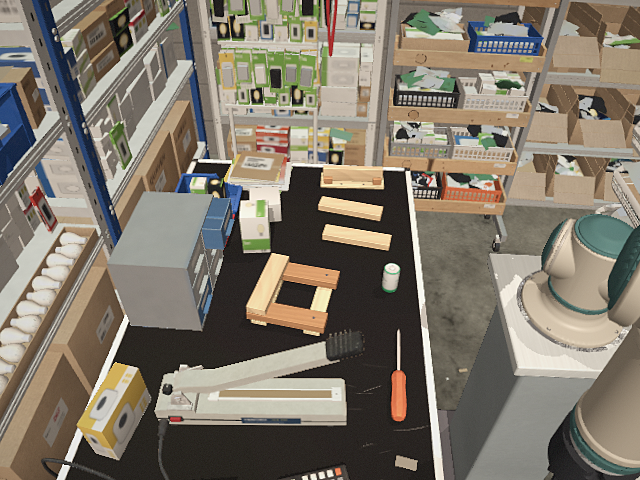

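The top view shows the skid around (272,220) with one slat on its far edge, flat slats at (355,273) and (401,266), and the rest at (453,267). It also shows the battery at (291,304), the lamp pack at (341,172) and the carton at (389,177). The side view shows the same things, with the flat slats at (356,237) and (350,209), and the rest at (352,177).

```bash
python3 - <<'E'
from h import *
def load(n):
    z=np.load(n+'0.npz'); return (z['K'],z['D'],z['T']),z['p'],z['d']
boxes={'top':{'A':(335,230,375,315),'B':(383,225,420,305),'R':(430,222,478,308),'skid':(225,175,315,262)},
'side':{'A':(315,220,398,252),'B':(312,193,390,223),'R':(315,160,390,191),'skid':(240,248,345,338)}}
C={}
cl={}
for n in ('top','side'):
    c,p,d=load(n); C[n]=c; P=cloud(c,d); hsv=cv2.cvtColor(p,cv2.COLOR_RGB2HSV)
    m=((hsv[...,0]<30)&(hsv[...,1]>60)&(hsv[...,2]>90))
    for k,(a,b,e,f) in boxes[n].items():
        mm=np.zeros_like(m); mm[b:f,a:e]=m[b:f,a:e]
        q=P[mm]; z=q[:,2]
        print(n,k,len(q),'hist z mm',np.histogram(z*1000,bins=[-10,0,6,12,16,20,24,28,32,36,40,44,48,52,60])[0], 'hsv',np.median(hsv[mm],0))
        cl[n,k]=q
        for lo,hi in {'A':[(.012,.026)],'B':[(.012,.026)],'R':[(.003,.013),(.02,.032),(.04,.056)],'skid':[(.022,.037),(.042,.056)]}[k]:
            sel=mm&(P[...,2]>lo)&(P[...,2]<hi)
            if sel.sum()<20: continue
            w=P[sel]; zt=np.median(w[:,2]); r=cv2.minAreaRect((w[:,:2]*1000).astype(np.float32))
            print('   ',lo,'z',round(zt*1000,1),'ctr',np.round(r[0],1),'size',np.round(r[1],1),'ang',round(r[2],1),'uvmean',np.round(np.argwhere(sel)[:,::-1].mean(0),1))
def tri(u,v):
    A=[];B=[]
    for n,x in (('top',u),('side',v)):
        c=C[n]; o=c[2][:3,3]; r=ray(c,[x],0)[0]-o; r/=np.linalg.norm(r); M=np.eye(3)-np.outer(r,r); A.append(M);B.append(M@o)
    return np.linalg.solve(sum(A),sum(B))
np.save('tri.npy',0)
E
```

```text
top A 1360 hist z mm [ 88 101  11 184 777 189   4   0   0   0   0   0   0   0] hsv [ 21.  79. 230.]
    0.012 z 18.1 ctr [ 463.9 -179.9] size [ 40.3 160.4] ang 79.9 uvmean [355.5 274.1]
top B 1343 hist z mm [ 70  94  27 189 748 208   3   0   0   0   0   0   0   0] hsv [ 21.  80. 230.]
    0.012 z 18.1 ctr [ 480.4 -286.2] size [ 41.  160.1] ang 78.6 uvmean [400.2 266.2]
top R 1973 hist z mm [ 76 229 621  53  49  67 166  45  39  37  42 268 261  16] hsv [ 20.  89. 214.]
    0.003 z 8.0 ctr [ 480.4 -414.6] size [175.3  66. ] ang 2.8 uvmean [450.8 268.8]
    0.02 z 25.9 ctr [ 478.6 -414.1] size [158.3  50.1] ang 1.6 uvmean [452.8 265.2]
    0.04 z 47.9 ctr [ 478.8 -414. ] size [157.2  20.8] ang 1.6 uvmean [457.8 264.8]
top skid 3545 hist z mm [ 123  190  235   75   14   22  268 1074  343   39   41  481  584   38] hsv [ 14. 132. 217.]
    0.022 z 30.2 ctr [591.1  20.3] size [162.5 159.6] ang 80.6 uvmean [268.4 228.6]
    0.042 z 48.3 ctr [646.7   9.9] size [160.   41.7] ang 78.4 uvmean [274.1 195.7]
side A 1090 hist z mm [ 18 113 129 157 588  84   0   0   0   0   0   0   0   0] hsv [ 18.  
[... 221 characters left out ...]
7.5 -286.7] size [ 47.1 159.4] ang 77.6 uvmean [350.8 206.4]
side R 1508 hist z mm [ 21 131 294  72  65  84 111  86  68  71  71 128 113   6] hsv [ 17.  93. 215.]
    0.003 z 8.2 ctr [ 476.8 -406.2] size [ 65.8 172.6] ang 86.1 uvmean [352.6 183.5]
    0.02 z 26.1 ctr [ 476.  -401.2] size [156.6  26.4] ang 1.5 uvmean [351.9 176.3]
    0.04 z 47.2 ctr [ 474.8 -412.7] size [155.1  24.9] ang 3.4 uvmean [354.  168.5]
side skid 4156 hist z mm [  52  118  301  178  166  180  307 1433  176   55   64  608  495    2] hsv [ 14. 124. 220.]
    0.022 z 29.7 ctr [588.8  20.9] size [163.1 159.2] ang 80.5 uvmean [300.3 297.9]
    0.042 z 47.7 ctr [644.1   9.6] size [162.4  40.4] ang 78.5 uvmean [267.7 282.4]
```

Measured heights match the given sizes: slat tops at 18 mm, bearer tops at 30, slat_1's top at 48, and the rest slat's top at 48. Next I'm adding a move calculator and going over slat A for a wrist view.

```bash
cat >> h.py <<'E'
def plan(*wps):
    """wps: (x,y,z mm, heading deg of tool y). prints increments from the present pose (tool assumed vertical)"""
    s=arm.sense(); p=s['eef_pos']*1000; R=s['eef_rot']; h=np.arctan2(R[1,1],R[0,1])
    print('now',np.round(p,1),'head',round(np.degrees(h),2),'q',np.round(s['joint_pos'],2),'t',round(s['clock'],2),'w',round(s['grip_width']*1000,1),'F',round(s['grasp_force'],1),np.round(s['contact_force'],1))
    Y=np.array([np.cos(h),np.sin(h),0]); Z=np.array([0,0,-1.]); X=np.cross(Y,Z)
    for w in wps:
        d=np.array(w[:3])-p; rz=-(np.radians(w[3])-h)
        print(w,'->',np.round([X@d,Y@d,Z@d],1),'rz',round(rz,4),'rows',np.ceil(max(np.linalg.norm(d)/41.7,abs(np.degrees(rz))/7.16)))
E
python3 - <<'E'
from h import *
plan((463,-180,200,79.9))
E
```

```text
now [258.5 513.1 230.5] head 63.25 q [ 0.98  0.28  1.51 -0.    1.36 -0.12] t 0.1 w 85.5 F 0.0 [-0.6  0.2  0.2]
(463, -180, 200, 79.9) -> [-494.5 -526.9   30.5] rz -0.2905 rows 18.0
```

Call:
step_arm --increments '[[[1,-494,-527,30,0,0,-0.29],[1,-494,-527,30,0,0,-0.29],[1,-494,-527,30,0,0,-0.29],[1,-494,-527,30,0,0,-0.29],[1,-494,-527,30,0,0,-0.29],[1,-494,-527,30,0,0,-0.29],[1,-494,-527,30,0,0,-0.29],[1,-494,-527,30,0,0,-0.29],[1,-494,-527,30,0,0,-0.29],[1,-494,-527,30,0,0,-0.29],[1,-494,-527,30,0,0,-0.29],[1,-494,-527,30,0,0,-0.29],[1,-494,-527,30,0,0,-0.29],[1,-494,-527,30,0,0,-0.29],[1,-494,-527,30,0,0,-0.29],[1,-494,-527,30,0,0,-0.29],[1,-494,-527,30,0,0,-0.29],[1,-494,-527,30,0,0,-0.29],[1,-494,-527,30,0,0,-0.29],[1,-494,-527,30,0,0,-0.29]]]'

```text
clock: 1.77
eef_pos: [0.4623, -0.1795, 0.2005]
eef_rot: [[-0.984, 0.178, -0.002], [0.178, 0.984, 0.002], [0.002, 0.002, -1.0]]
contact_force: [-0.0, -0.3, -0.2]
grip_width: 0.0852
grasp_force: 0.0
```

```bash
python3 - <<'E'
from h import *
c,p,d=snap('wrist'); cv2.imwrite('pics/w1.png',p[...,::-1])
P=cloud(c,d); np.savez('w1.npz',P=P,p=p)
print(np.round(c[2],3),np.degrees(2*np.arctan(240/c[0][0,0])))
for uv in [(100,100),(320,240),(320,100),(540,100),(320,400)]: print(uv,np.round(P[uv[1],uv[0]]*1000))
plan((463,-180,20,79.9),(463,-180,-3,79.9))
E
```

```text
[[ 0.178  0.942  0.286  0.389]
 [ 0.984 -0.171 -0.051 -0.167]
 [ 0.001  0.29  -0.957  0.344]
 [ 0.     0.     0.     1.   ]] 66.41609821572652
(100, 100) [ 322. -354.    3.]
(320, 240) [ 481. -183.   19.]
(320, 100) [ 360. -161.    1.]
(540, 100) [392.  36.  -1.]
(320, 400) [ 673. -217.    0.]
now [ 462.  -178.5  200.7] head 79.84 q [-0.51  0.18  1.72  0.    1.25 -1.9 ] t 1.82 w 85.5 F 0.0 [-0.1 -0.8  0.1]
(463, -180, 20, 79.9) -> [ -1.3  -1.3 180.7] rz -0.0011 rows 5.0
(463, -180, -3, 79.9) -> [ -1.3  -1.3 203.7] rz -0.0011 rows 5.0
```

View pics/w1.png

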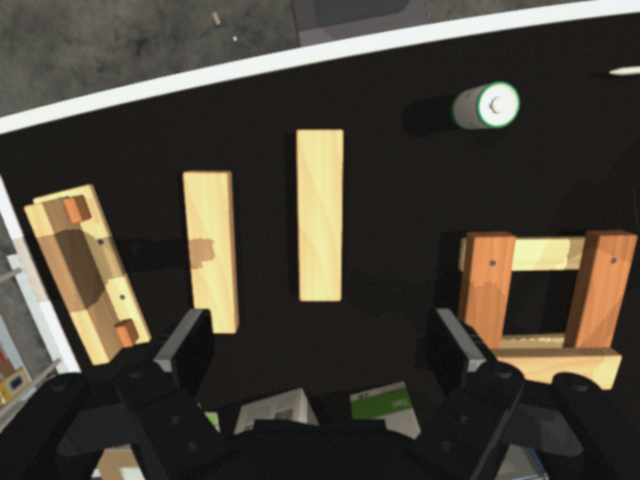

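The wrist view shows slat A at (320,215), slat B at (212,252), the rest slat at (70,280) on the left, the skid at (545,310) and the battery at (486,105). I'll take rectangles from this view too.

```bash
python3 - <<'E'
from h import *
z=np.load('w1.npz'); P=z['P']; p=z['p']; hsv=cv2.cvtColor(p,cv2.COLOR_RGB2HSV)
m=(hsv[...,0]<30)&(hsv[...,1]>60)&(hsv[...,2]>70)
for k,(a,b,e,f,lo,hi) in {'A':(285,115,355,310,.012,.026),'B':(175,160,245,340,.012,.026),'R':(15,175,155,370,.041,.056),'Rb':(15,175,155,370,.021,.031),'skid':(455,225,640,345,.024,.037),'s1':(455,340,640,395,.042,.056)}.items():
    mm=np.zeros_like(m); mm[b:f,a:e]=m[b:f,a:e]; mm&=(P[...,2]>lo)&(P[...,2]<hi); w=P[mm]
    r=cv2.minAreaRect((w[:,:2]*1000).astype(np.float32)); print(k,mm.sum(),round(np.median(w[:,2])*1000,1),np.round(r[0],1),np.round(r[1],1),round(r[2],1))
    if k=='skid':
        for bb in (0,1):
            t=((P[...,1]>.02) if bb else (P[...,1]<.02))&mm; r=cv2.minAreaRect((P[t][:,:2]*1000).astype(np.float32)); print('  bearer',np.round(r[0],1),np.round(r[1],1),round(r[2],1))
s=np.linspace
t=(P[...,2]>.045)&(P[...,0]<.45)&(P[...,1]>-.12)&(np.arange(640)[None]>440)&(np.arange(480)[:,None]<140)
print('battery',np.round(P[t].mean(0),3))
E
```

```text
A 7480 18.3 [ 462.4 -179.4] [ 40.2 158.7] 80.0
B 6468 18.3 [ 479.6 -287.8] [ 40.7 160.1] 78.4
R 3833 48.2 [ 477.1 -414.1] [160.2  20.5] 1.7
Rb 1829 26.1 [ 475.1 -398.5] [160.4  30.4] 6.9
skid 8726 30.0 [570.4  23.8] [161.2 117.9] 80.7
  bearer [557.9 -35.3] [ 40.4 112.3] 80.7
  bearer [579.9  82.4] [ 42.4 117.9] 81.0
s1 2695 47.9 [648.7  24.1] [131.6  40.6] 78.3
battery [ 0.39  -0.034  0.058]
```

Call:
step_arm --increments '[[[1,-1,-1,80,0,0,0],[1,-1,-1,120,0,0,0],[0.75,-1,-1,160,0,0,0],[0.65,-1,-1,180,0,0,0],[0.65,-1,-1,192,0,0,0],[0.6,-1,-1,200,0,0,0],[0.6,-1,-1,202,0,0,0],[0.6,-1,-1,202,0,0,0],[0.55,-1,-1,202,0,0,0],[0.55,-1,-1,202,0,0,0],[0.55,-1,-1,202,0,0,0]]]'

```text
clock: 2.73
eef_pos: [0.4648, -0.1811, 0.001]
eef_rot: [[-0.984, 0.176, 0.003], [0.176, 0.984, -0.002], [-0.004, -0.001, -1.0]]
contact_force: [-0.0, -0.3, 1.0]
grip_width: 0.0473
grasp_force: 0.0
```

Call:
step_arm --increments '[[[0.52,0,0,3,0,0,0],[0.49,0,0,3,0,0,0],[0.48,0,0,3,0,0,0],[0.47,0,0,3,0,0,0],[0.46,0,0,3,0,0,0],[0.46,0,0,3,0,0,0]]]'

```text
clock: 3.23
eef_pos: [0.4652, -0.1811, -0.0014]
eef_rot: [[-0.984, 0.177, 0.004], [0.177, 0.984, -0.001], [-0.004, -0.001, -1.0]]
contact_force: [-2.1, 2.3, 14.9]
grip_width: 0.0396
grasp_force: 21.6
```

Call:
step_arm --increments '[[[0.46,0,0,-10,0,0,0],[0.46,0,0,-40,0,0,0],[0.46,0,0,-80,0,0,0],[0.46,0,0,-120,0,0,0],[0.46,0,0,-140,0,0,0],[0.46,0,0,-140,0,0,0]]]'

```text
clock: 3.73
eef_pos: [0.4668, -0.1824, 0.1417]
eef_rot: [[-0.984, 0.176, 0.01], [0.176, 0.984, -0.006], [-0.011, -0.004, -1.0]]
contact_force: [0.8, -0.4, -0.8]
grip_width: 0.0391
grasp_force: 17.7
```

```bash
python3 - <<'E'
from h import *
plan((531,28,130,-9.3),(531,28,50,-9.3))
E
```

```text
now [ 466.8 -182.4  141.7] head 79.86 q [-0.51  0.23  1.81  0.    1.09 -1.91] t 3.73 w 39.1 F 17.7 [ 0.8 -0.4 -0.8]
(531, 28, 130, -9.3) -> [-26.1 218.5  11.7] rz 1.5562 rows 13.0
(531, 28, 50, -9.3) -> [-26.1 218.5  91.7] rz 1.5562 rows 13.0
```

Call:
step_arm --increments '[[[0.46,-26,218,12,0,0,1.556],[0.46,-26,218,12,0,0,1.556],[0.46,-26,218,12,0,0,1.556],[0.46,-26,218,12,0,0,1.556],[0.46,-26,218,12,0,0,1.556],[0.46,-26,218,12,0,0,1.556],[0.46,-26,218,12,0,0,1.556],[0.46,-26,218,12,0,0,1.556],[0.46,-26,218,12,0,0,1.556],[0.46,-26,218,12,0,0,1.556],[0.46,-26,218,12,0,0,1.556],[0.46,-26,218,12,0,0,1.556],[0.46,-26,218,12,0,0,1.556],[0.46,-26,218,12,0,0,1.556],[0.46,-26,218,50,0,0,1.556],[0.46,-26,218,80,0,0,1.556],[0.46,-26,218,92,0,0,1.556],[0.46,-26,218,92,0,0,1.556]]]'

```text
clock: 5.23
eef_pos: [0.524, 0.0296, 0.0406]
eef_rot: [[0.159, 0.987, -0.008], [0.987, -0.159, 0.001], [-0.001, -0.008, -1.0]]
contact_force: [-0.7, 0.6, -1.1]
grip_width: 0.0398
grasp_force: 17.7
```

```bash
python3 - <<'E'
from h import *
c,p,d=snap('wrist'); cv2.imwrite('pics/w2.png',p[...,::-1])
P=cloud(c,d); np.savez('w2.npz',P=P,p=p)
plan((531,28,29,-9.3))
print(arm.sense()['eef_rot'])
E
```

```text
now [525.7  29.5  42.4] head -9.18 q [-0.08  0.38  1.87  0.    0.89  0.08] t 5.28 w 39.6 F 17.7 [0.4 0.5 0. ]
(531, 28, 29, -9.3) -> [-0.6  5.4 13.4] rz 0.0021 rows 1.0
[[ 1.59505940e-01  9.87185454e-01 -4.76799365e-03]
 [ 9.87196915e-01 -1.59505661e-01  4.41300790e-04]
 [-3.24876258e-04 -4.77733872e-03 -9.99988536e-01]]
```

View pics/w2.png

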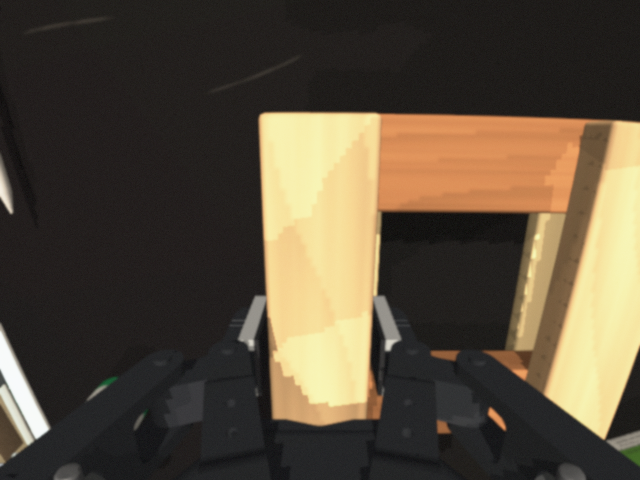

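The slat is held across the near end of the skid, from (320,113) to (320,415), and its far end at row 113 is flush with the bearer's side at row 115. I'll let the arm settle and lower it.

Call:
step_arm --increments '[[[0.46,0,0,6,0,0,0],[0.46,0,0,10,0,0,0],[0.46,0,0,15,0,0,0],[0.46,0,0,18,0,0,0],[0.46,0,0,18,0,0,0],[0.46,0,0,18,0,0,0]]]'

```text
clock: 5.78
eef_pos: [0.5284, 0.0294, 0.0278]
eef_rot: [[0.161, 0.987, 0.002], [0.987, -0.161, -0.0], [0.0, 0.002, -1.0]]
contact_force: [-1.2, 0.6, 7.5]
grip_width: 0.0398
grasp_force: 19.1
```

Call:
step_arm --increments '[[[0.46,-1,2,-1,0,0,0],[0.46,-1,3,0,0,0,0],[0.5,-1,3,0,0,0,0],[0.6,-1,3,0,0,0,0],[0.65,-1,3,0,0,0,0],[0.65,-1,3,-20,0,0,0],[0.65,-1,3,-60,0,0,0],[0.65,-1,3,-100,0,0,0],[0.65,-1,3,-140,0,0,0],[0.65,-1,3,-140,0,0,0],[0.65,-1,3,-140,0,0,0]]]'

```text
clock: 6.7
eef_pos: [0.5322, 0.0278, 0.1688]
eef_rot: [[0.161, 0.987, 0.006], [0.987, -0.161, -0.0], [0.001, 0.006, -1.0]]
contact_force: [-0.6, 0.2, -0.4]
grip_width: 0.056
grasp_force: 0.0
```

```bash
python3 - <<'E'
from h import *
c,p,d=snap('wrist'); P=cloud(c,d); hsv=cv2.cvtColor(p,cv2.COLOR_RGB2HSV)
m=(P[...,2]>.042)&(P[...,2]<.056)&(hsv[...,0]<30)&(hsv[...,1]>50)
n,l,st,ce=cv2.connectedComponentsWithStats(m.astype(np.uint8))
for i in range(1,n):
    if st[i,4]>800:
        w=P[l==i]; r=cv2.minAreaRect((w[:,:2]*1000).astype(np.float32)); print(st[i],round(np.median(w[:,2])*1000,1),np.round(r[0],1),np.round(r[1],1),round(r[2],1))
plan((479.5,-287,150,78.5),(479.5,-287,20,78.5))
E
```

```text
[  288   124    58   206 10997] 48.4 [530.8  29.4] [158.9  40.2] 80.6
[  431   125    84   204 10796] 48.3 [646.4  10.4] [159.8  40.8] 78.8
now [530.5  28.  166.7] head -9.28 q [-0.08  0.26  1.7   0.    1.18  0.08] t 6.75 w 55.4 F 0.0 [-0.6 -0.  -1.9]
(479.5, -287, 150, 78.5) -> [-319.1    0.5   16.7] rz -1.532 rows 13.0
(479.5, -287, 20, 78.5) -> [-319.1    0.5  146.7] rz -1.532 rows 13.0
```

Slat A now lies at (530.8, 29.4), less than 1 mm from its target, with its top at 48 mm. Slat B is next.

Call:
step_arm --increments '[[[0.65,-319,0,16,0,0,-1.532],[0.65,-319,0,16,0,0,-1.532],[0.65,-319,0,16,0,0,-1.532],[0.65,-319,0,16,0,0,-1.532],[0.65,-319,0,16,0,0,-1.532],[0.65,-319,0,16,0,0,-1.532],[0.65,-319,0,16,0,0,-1.532],[0.65,-319,0,16,0,0,-1.532],[0.65,-319,0,16,0,0,-1.532],[0.65,-319,0,16,0,0,-1.532],[0.65,-319,0,16,0,0,-1.532],[0.65,-319,0,16,0,0,-1.532],[0.65,-319,0,16,0,0,-1.532],[0.65,-319,0,50,0,0,-1.532],[0.65,-319,0,90,0,0,-1.532],[0.65,-319,0,125,0,0,-1.532],[0.65,-319,0,135,0,0,-1.532],[0.65,-319,0,135,0,0,-1.532],[0.65,-319,0,135,0,0,-1.532],[0.65,-319,0,135,0,0,-1.532]]]'

```text
clock: 8.42
eef_pos: [0.48, -0.2877, 0.0325]
eef_rot: [[-0.98, 0.199, 0.002], [0.199, 0.98, -0.001], [-0.002, -0.001, -1.0]]
contact_force: [0.6, 0.4, 0.6]
grip_width: 0.0554
grasp_force: 0.0
```

```bash
python3 - <<'E'
from h import *
plan((479.7,-287,0,78.5))
E
```

```text
now [ 480.  -287.7   32.5] head 78.5 q [-0.66  0.43  1.82  0.    0.89 -2.03] t 8.42 w 55.4 F 0.0 [0.6 0.4 0.6]
(479.7, -287, 0, 78.5) -> [ 0.4  0.6 32.5] rz -0.0001 rows 1.0
```

Call:
step_arm --increments '[[[0.65,0,0,15,0,0,0],[0.6,0,0,28,0,0,0],[0.55,0,0,32,0,0,0],[0.55,0,0,32,0,0,0],[0.52,0,0,32,0,0,0],[0.49,0,0,32,0,0,0],[0.48,0,0,32,0,0,0],[0.47,0,0,32,0,0,0],[0.46,0,0,32,0,0,0],[0.46,0,0,32,0,0,0],[0.46,0,0,28,0,0,0],[0.46,0,0,0,0,0,0],[0.46,0,0,-40,0,0,0],[0.46,0,0,-80,0,0,0],[0.46,0,0,-110,0,0,0],[0.46,0,0,-110,0,0,0],[0.46,0,0,-110,0,0,0]]]'

```text
clock: 9.83
eef_pos: [0.4797, -0.2874, 0.1432]
eef_rot: [[-0.98, 0.199, 0.003], [0.199, 0.98, -0.003], [-0.004, -0.002, -1.0]]
contact_force: [-0.6, -0.3, -1.3]
grip_width: 0.0395
grasp_force: 17.2
```

```bash
python3 - <<'E'
from h import *
plan((580.8,-38.8,130,80.7),(580.8,-38.8,58,80.7))
E
```

```text
now [ 479.7 -287.4  143.2] head 78.5 q [-0.66  0.31  1.68  0.    1.14 -2.03] t 9.83 w 39.5 F 17.2 [-0.6 -0.3 -1.3]
(580.8, -38.8, 130, 80.7) -> [-49.5 263.8  13.2] rz -0.0384 rows 7.0
(580.8, -38.8, 58, 80.7) -> [-49.5 263.8  85.2] rz -0.0384 rows 7.0
```

Call:
step_arm --increments '[[[0.46,-50,264,0,0,0,-0.038],[0.46,-50,264,0,0,0,-0.038],[0.46,-50,264,0,0,0,-0.038],[0.46,-50,264,0,0,0,-0.038],[0.46,-50,264,0,0,0,-0.038],[0.46,-50,264,0,0,0,-0.038],[0.46,-50,264,0,0,0,-0.038],[0.46,-50,264,0,0,0,-0.038],[0.46,-50,264,35,0,0,-0.038],[0.46,-50,264,70,0,0,-0.038],[0.46,-50,264,84,0,0,-0.038],[0.46,-50,264,84,0,0,-0.038],[0.46,-50,264,84,0,0,-0.038],[0.46,-50,264,84,0,0,-0.038]]]'

```text
clock: 11.0
eef_pos: [0.5808, -0.0388, 0.0575]
eef_rot: [[-0.987, 0.163, 0.0], [0.163, 0.987, -0.0], [-0.0, -0.0, -1.0]]
contact_force: [-0.1, 1.0, 0.2]
grip_width: 0.0399
grasp_force: 17.2
```

```bash
python3 - <<'E'
from h import *
c,p,d=snap('wrist'); cv2.imwrite('pics/w3.png',p[...,::-1])
plan((580.8,-38.8,49,80.7))
E
```

```text
now [581.4 -38.8  58.3] head 80.64 q [-0.19  0.43  1.74 -0.    0.97 -1.59] t 11.05 w 39.5 F 17.2 [ 0.3 -1.2 -0.9]
(580.8, -38.8, 49, 80.7) -> [ 0.6 -0.1  9.3] rz -0.001 rows 1.0
```

View pics/w3.png

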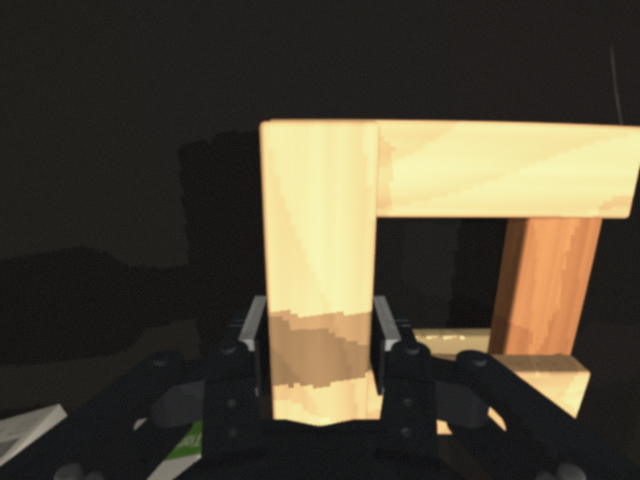

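Slat B is over the right side of the skid, at (320,270), and its near end at row 120 lines up with the near slat's edge at row 122. I'll lower it, release and retreat.

Call:
step_arm --increments '[[[0.46,0,0,4,0,0,0],[0.46,0,0,7,0,0,0],[0.46,0,0,9,0,0,0],[0.46,0,0,9.5,0,0,0],[0.46,0,0,9.5,0,0,0],[0.5,0,0,9.5,0,0,0],[0.6,0,0,9.5,0,0,0],[0.65,0,0,9.5,0,0,0],[0.65,0,0,-20,0,0,0],[0.65,0,0,-60,0,0,0],[0.65,0,0,-95,0,0,0],[0.65,0,0,-110,0,0,0],[0.65,0,0,-110,0,0,0]]]'

```text
clock: 12.13
eef_pos: [0.5835, -0.0386, 0.1722]
eef_rot: [[-0.987, 0.162, 0.01], [0.162, 0.987, -0.002], [-0.01, -0.0, -1.0]]
contact_force: [0.6, -0.0, 0.3]
grip_width: 0.0553
grasp_force: 0.0
```

```bash
python3 - <<'E'
from h import *
c,p,d=snap('wrist'); P=cloud(c,d); hsv=cv2.cvtColor(p,cv2.COLOR_RGB2HSV)
for lo,hi in ((.042,.056),(.06,.073)):
  m=(P[...,2]>lo)&(P[...,2]<hi)&(hsv[...,0]<30)&(hsv[...,1]>50)
  n,l,st,ce=cv2.connectedComponentsWithStats(m.astype(np.uint8))
  for i in range(1,n):
    if st[i,4]>800:
        w=P[l==i]; r=cv2.minAreaRect((w[:,:2]*1000).astype(np.float32)); print(st[i],round(np.median(w[:,2])*1000,1),np.round(r[0],1),np.round(r[1],1),round(r[2],1))
plan((477.3,-414,150,91.7),(477.3,-414,150,-88.3),(477.3,-414,60,91.7))
E
```

```text
[ 289  120  225   59 9113] 48.2 [530.7  29.1] [159.5  39.7] 80.6
[ 346  273  147   51 5947] 48.1 [650.3  31. ] [118.2  40.5] 78.3
[  289   122    62   215 12133] 66.3 [581.3 -38.6] [ 40.4 158.1] 80.6
now [581.9 -38.3 169.6] head 80.68 q [-0.19  0.33  1.59  0.    1.22 -1.59] t 12.18 w 55.3 F 0.0 [ 0.1 -1.  -0. ]
(477.3, -414, 150, 91.7) -> [  42.4 -387.7   19.6] rz -0.1924 rows 10.0
(477.3, -414, 150, -88.3) -> [  42.4 -387.7   19.6] rz 2.9492 rows 24.0
(477.3, -414, 60, 91.7) -> [  42.4 -387.7  109.6] rz -0.1924 rows 10.0
```

Slat B is placed at (581.3, -38.6) with its top at 66 mm. Next is the standing slat in the rest.

Call:
step_arm --increments '[[[0.6,42,-388,20,0,0,-0.192],[0.55,42,-388,20,0,0,-0.192],[0.55,42,-388,20,0,0,-0.192],[0.55,42,-388,20,0,0,-0.192],[0.55,42,-388,20,0,0,-0.192],[0.55,42,-388,20,0,0,-0.192],[0.55,42,-388,20,0,0,-0.192],[0.55,42,-388,20,0,0,-0.192],[0.55,42,-388,20,0,0,-0.192],[0.55,42,-388,20,0,0,-0.192],[0.55,42,-388,20,0,0,-0.192],[0.55,42,-388,50,0,0,-0.192],[0.55,42,-388,80,0,0,-0.192],[0.55,42,-388,100,0,0,-0.192],[0.55,42,-388,100,0,0,-0.192],[0.55,42,-388,100,0,0,-0.192]]]'

```text
clock: 13.52
eef_pos: [0.4753, -0.4121, 0.0652]
eef_rot: [[-1.0, -0.03, -0.003], [-0.03, 1.0, 0.004], [0.003, 0.004, -1.0]]
contact_force: [0.3, -0.3, 0.2]
grip_width: 0.0473
grasp_force: 0.0
```

```bash
python3 - <<'E'
from h import *
c,p,d=snap('wrist'); P=cloud(c,d); hsv=cv2.cvtColor(p,cv2.COLOR_RGB2HSV)
m=(P[...,2]>.042)&(P[...,2]<.056)&(hsv[...,0]<30)&(hsv[...,1]>50)
n,l,st,ce=cv2.connectedComponentsWithStats(m.astype(np.uint8))
for i in range(1,n):
    if st[i,4]>800:
        w=P[l==i]; r=cv2.minAreaRect((w[:,:2]*1000).astype(np.float32)); print(st[i],round(np.median(w[:,2])*1000,1),np.round(r[0],1),np.round(r[1],1),round(r[2],1))
plan((477.3,-414,22,91.7))
E
```

```text
[  293   127    42   299 11228] 48.2 [ 475.4 -414.5] [155.8  18.2] 1.8
now [ 476.4 -413.3   66.9] head 91.71 q [-0.83  0.48  1.61  0.    1.05 -2.43] t 13.57 w 46.7 F 0.0 [-0.3 -0.8 -0.4]
(477.3, -414, 22, 91.7) -> [-0.9 -0.7 44.9] rz 0.0002 rows 2.0
```

Call:
step_arm --increments '[[[0.55,0,0,25,0,0,0],[0.5,0,0,42,0,0,0],[0.45,0,0,44,0,0,0],[0.4,0,0,44,0,0,0],[0.35,0,0,44,0,0,0],[0.3,0,0,44,0,0,0],[0.26,0,0,44,0,0,0],[0.23,0,0,44,0,0,0],[0.21,0,0,44,0,0,0],[0.2,0,0,44,0,0,0],[0.2,0,0,44,0,0,0]]]'

```text
clock: 14.48
eef_pos: [0.4766, -0.4146, 0.0242]
eef_rot: [[-1.0, -0.029, 0.001], [-0.029, 1.0, -0.001], [-0.001, -0.001, -1.0]]
contact_force: [-0.7, 0.6, 6.1]
grip_width: 0.0171
grasp_force: 23.4
```

Call:
step_arm --increments '[[[0.2,0,0,-15,0,0,0],[0.2,0,0,-45,0,0,0],[0.2,0,0,-70,0,0,0],[0.2,0,0,-70,0,0,0],[0.2,-5,40,-70,0,0,0],[0.2,-5,80,-70,0,0,0],[0.2,-5,120,-70,0,0,0],[0.2,-5,160,-70,0,0,0],[0.2,-5,160,-70,0,0,0],[0.2,-5,160,-70,0,0,0],[0.2,-5,160,-40,0,0,0],[0.2,-5,160,-15,0,0,0],[0.2,-5,160,-3,0,0,0],[0.2,-5,160,2,0,0,0],[0.2,-5,160,2,0,0,0],[0.2,-5,160,2,0,0,0]]]'

```text
clock: 15.82
eef_pos: [0.4769, -0.2552, 0.0213]
eef_rot: [[-1.0, -0.028, 0.0], [-0.028, 1.0, -0.0], [-0.0, -0.0, -1.0]]
contact_force: [0.9, -0.1, -1.6]
grip_width: 0.0177
grasp_force: 23.2
```

Call:
step_arm --increments '[[[0.2,0,0,2,0,0,0],[0.2,0,0,4,0,0,0],[0.2,0,0,5,0,0,0],[0.2,0,0,5,0,0,0],[0.2,0,0,5,0,0,0]]]'

```text
clock: 16.23
eef_pos: [0.4766, -0.2542, 0.0166]
eef_rot: [[-1.0, -0.029, 0.001], [-0.029, 1.0, -0.0], [-0.001, -0.0, -1.0]]
contact_force: [-0.0, -0.5, -0.6]
grip_width: 0.0178
grasp_force: 23.2
```

Call:
step_arm --increments '[[[0.2,0,0,1,0,0,0],[0.21,0,0,1,0,0,0],[0.23,0,0,1,0,0,0],[0.3,0,0,1,0,0,0],[0.4,0,0,1,0,0,0],[0.5,0,0,1,0,0,0],[0.5,0,0,-20,0,0,0],[0.5,0,0,-55,0,0,0],[0.4,0,0,-75,0,0,0],[0.2,0,-30,-75,0,0,0],[0,0,-60,-75,0,0,0],[0,0,-60,-75,0,0,0],[0,0,-60,-75,0,0,0]]]'

```text
clock: 17.32
eef_pos: [0.4783, -0.3154, 0.0912]
eef_rot: [[-1.0, -0.027, 0.0], [-0.027, 1.0, -0.0], [-0.0, -0.0, -1.0]]
contact_force: [-0.9, 0.3, -0.7]
grip_width: 0.0001
grasp_force: 0.0
```

```bash
python3 - <<'E'
from h import *
c,p,d=snap('wrist'); cv2.imwrite('pics/w4.png',p[...,::-1]); P=cloud(c,d)
m=(P[...,2]>.034)&(P[...,2]<.046)&(P[...,1]<-.2)&(P[...,1]>-.3)&(P[...,0]<.6)
w=P[m]; r=cv2.minAreaRect((w[:,:2]*1000).astype(np.float32)); print(m.sum(),round(np.median(w[:,2])*1000,1),r)
plan((477,-254,30,91.7))
E
```

```text
7569 40.1 ((465.1705627441406, -255.14170837402344), (134.4480438232422, 19.118675231933594), 1.8809148073196411)
now [ 477.8 -314.    90.8] head 91.6 q [-0.7   0.38  1.72  0.    1.04 -2.3 ] t 17.37 w 0.2 F 0.0 [-0.8  0.8 -0. ]
(477, -254, 30, 91.7) -> [-0.9 60.  60.8] rz -0.0017 rows 3.0
```

View pics/w4.png

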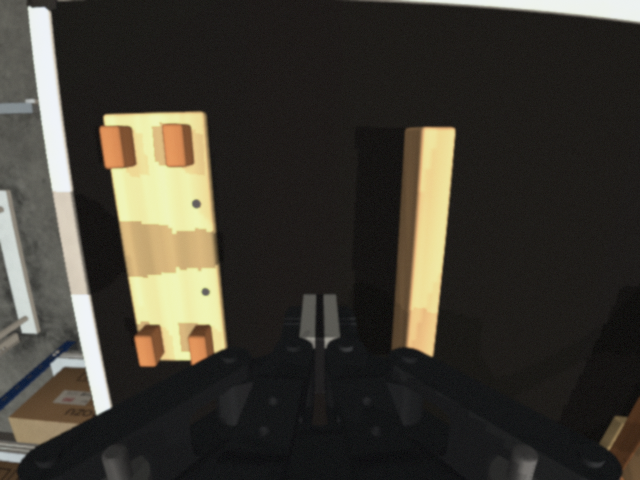

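The slat stands alone on its edge at (425,240), with its top at 40 mm and y = -255, and the shut fingers are to its right-hand side. I'll lower them and push its upper edge towards +y.

Call:
step_arm --increments '[[[0,0,0,30,0,0,0],[0,0,0,58,0,0,0],[0,0,10,58,0,0,0],[0,0,20,58,0,0,0],[0,0,28,58,0,0,0],[0,0,35,58,0,0,0],[0,0,42,58,0,0,0],[0,0,49,58,0,0,0],[0,0,56,58,0,0,0],[0,0,62,58,0,0,0],[0,0,67,58,0,0,0],[0,0,67,58,0,0,0],[0,0,67,58,0,0,0],[0,0,50,20,0,0,0],[0.3,0,30,-40,0,0,0],[0.65,0,30,-80,0,0,0],[0.65,0,30,-80,0,0,0]]]'

```text
clock: 18.78
eef_pos: [0.4795, -0.2868, 0.1764]
eef_rot: [[-1.0, -0.028, 0.007], [-0.028, 1.0, -0.006], [-0.006, -0.006, -1.0]]
contact_force: [0.4, -1.3, 0.7]
grip_width: 0.0359
grasp_force: 0.0
```

```bash
python3 - <<'E'
from h import *
c,p,d=snap('wrist'); cv2.imwrite('pics/w5.png',p[...,::-1]); P=cloud(c,d); hsv=cv2.cvtColor(p,cv2.COLOR_RGB2HSV)
for lo,hi in ((.012,.026),(.034,.046)):
  m=(P[...,2]>lo)&(P[...,2]<hi)&(P[...,1]<-.1)&(P[...,1]>-.33)&(P[...,0]<.6)&(hsv[...,0]<30)&(hsv[...,1]>50)
  w=P[m]
  if len(w)>500:
    r=cv2.minAreaRect((w[:,:2]*1000).astype(np.float32)); print(m.sum(),round(np.median(w[:,2])*1000,1),r); plan((*r[0],120,80),(*r[0],30,80))
plan()
E
```

```text
8378 18.2 ((476.54071044921875, -224.98731994628906), (157.89869689941406, 40.85370635986328), 2.0388669967651367)
now [ 480.7 -287.7  178.7] head 91.62 q [-0.66  0.28  1.63 -0.    1.21 -2.26] t 18.83 w 43.1 F 0.0 [ 1.3 -1.5  1.5]
(476.54071044921875, -224.98731994628906, 120, 80) -> [ 2.4 62.8 58.7] rz 0.2028 rows 3.0
(476.54071044921875, -224.98731994628906, 30, 80) -> [  2.4  62.8 148.7] rz 0.2028 rows 4.0
now [ 480.7 -287.7  178.7] head 91.62 q [-0.66  0.28  1.63 -0.    1.21 -2.26] t 18.83 w 43.1 F 0.0 [ 1.3 -1.5  1.5]
```

View pics/w5.png

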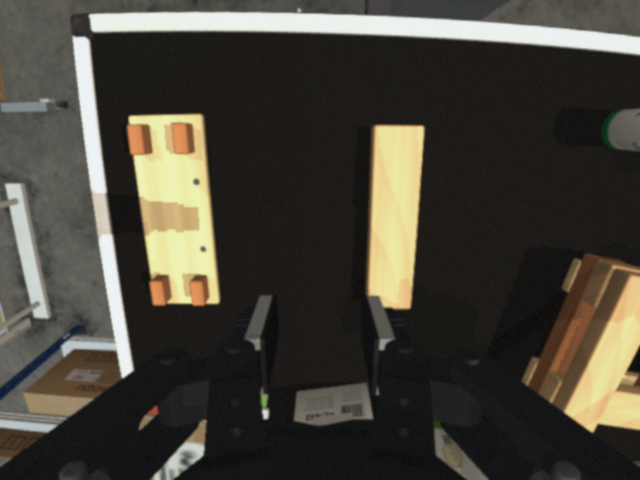

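The slat now lies flat at (397,215), centred at (476.5, -225) with its top at 18 mm. I'll grasp it across its width.

Call:
step_arm --increments '[[[0.65,2,35,20,0,0,-0.007],[0.65,2,63,50,0,0,-0.007],[0.65,2,63,90,0,0,-0.007],[0.65,2,63,125,0,0,-0.007],[0.65,2,63,145,0,0,-0.007],[0.65,2,63,145,0,0,-0.007],[0.65,2,63,145,0,0,-0.007]]]'

```text
clock: 19.42
eef_pos: [0.4728, -0.2207, 0.0253]
eef_rot: [[-0.999, -0.036, -0.003], [-0.036, 0.999, 0.002], [0.002, 0.002, -1.0]]
contact_force: [-0.3, 0.0, 0.8]
grip_width: 0.0553
grasp_force: 0.0
```

```bash
python3 - <<'E'
from h import *
plan((476.7,-225,0.5,92))
E
```

```text
now [ 472.8 -220.7   25.3] head 92.07 q [-0.57  0.4   1.9   0.    0.84 -2.18] t 19.42 w 55.3 F 0.0 [-0.3  0.   0.8]
(476.7, -225, 0.5, 92) -> [-3.7 -4.4 24.8] rz 0.0013 rows 1.0
```

Call:
step_arm --increments '[[[0.65,-3,-4,10,0,0,0],[0.6,-3,-4,20,0,0,0],[0.55,-3,-4,25,0,0,0],[0.55,-3,-4,25,0,0,0],[0.52,-3,-4,25,0,0,0],[0.49,-3,-4,25,0,0,0],[0.48,-3,-4,25,0,0,0],[0.47,-3,-4,25,0,0,0],[0.46,-3,-4,25,0,0,0],[0.46,-3,-4,25,0,0,0],[0.46,-3,-4,20,0,0,0],[0.46,-3,-4,-10,0,0,0],[0.46,-3,-4,-50,0,0,0],[0.46,-3,-4,-90,0,0,0],[0.46,-3,-4,-120,0,0,0],[0.46,-3,-4,-120,0,0,0],[0.46,-3,-4,-120,0,0,0]]]'

```text
clock: 20.83
eef_pos: [0.4777, -0.2257, 0.1484]
eef_rot: [[-0.999, -0.036, 0.004], [-0.036, 0.999, -0.003], [-0.004, -0.003, -1.0]]
contact_force: [0.6, 0.4, -0.4]
grip_width: 0.0395
grasp_force: 16.6
```

```bash
python3 - <<'E'
from h import *
plan((600.2,79.6,146,80.7),(600.2,79.6,58,80.7))
E
```

```text
now [ 477.7 -225.7  148.4] head 92.08 q [-0.57  0.27  1.74  0.    1.13 -2.18] t 20.83 w 39.5 F 16.6 [ 0.6  0.4 -0.4]
(600.2, 79.6, 146, 80.7) -> [-133.5  300.7    2.4] rz 0.1986 rows 8.0
(600.2, 79.6, 58, 80.7) -> [-133.5  300.7   90.4] rz 0.1986 rows 9.0
```

Call:
step_arm --increments '[[[0.46,-133,301,0,0,0,0.199],[0.46,-133,301,0,0,0,0.199],[0.46,-133,301,0,0,0,0.199],[0.46,-133,301,0,0,0,0.199],[0.46,-133,301,0,0,0,0.199],[0.46,-133,301,0,0,0,0.199],[0.46,-133,301,0,0,0,0.199],[0.46,-133,301,0,0,0,0.199],[0.46,-133,301,0,0,0,0.199],[0.46,-133,301,0,0,0,0.199],[0.46,-133,301,35,0,0,0.199],[0.46,-133,301,70,0,0,0.199],[0.46,-133,301,88,0,0,0.199],[0.46,-133,301,88,0,0,0.199],[0.46,-133,301,88,0,0,0.199],[0.46,-133,301,88,0,0,0.199]]]'

```text
clock: 22.17
eef_pos: [0.5992, 0.0796, 0.059]
eef_rot: [[-0.987, 0.163, 0.001], [0.163, 0.987, -0.0], [-0.001, -0.0, -1.0]]
contact_force: [-0.3, 0.3, -0.5]
grip_width: 0.0394
grasp_force: 16.7
```

```bash
python3 - <<'E'
from h import *
c,p,d=snap('wrist'); cv2.imwrite('pics/w6.png',p[...,::-1])
plan((600.2,79.6,49,80.7))
E
```

```text
now [599.8  79.8  59.7] head 80.62 q [ 0.02  0.46  1.68 -0.    1.   -1.39] t 22.22 w 39.4 F 16.7 [-0.4 -0.  -1.1]
(600.2, 79.6, 49, 80.7) -> [-0.5 -0.1 10.7] rz -0.0014 rows 1.0
```

View pics/w6.png

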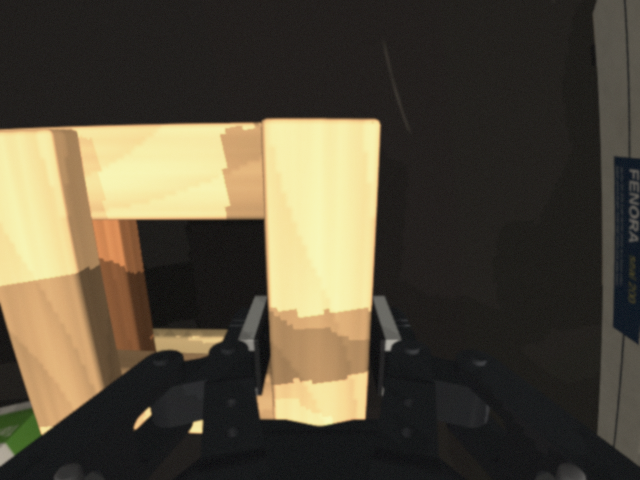

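The last slat is over the left side of the skid, at (320,270), and its near end at row 120 is flush with the near slat's edge at row 123. I'll lower, release and retreat.

Call:
step_arm --increments '[[[0.46,0,0,4,0,0,0],[0.46,0,0,8,0,0,0],[0.46,0,0,10,0,0,0],[0.46,0,0,11,0,0,0],[0.46,0,0,11,0,0,0],[0.5,0,0,11,0,0,0],[0.6,0,0,11,0,0,0],[0.65,0,0,11,0,0,0],[0.65,0,0,-20,0,0,0],[0.65,0,0,-60,0,0,0],[0.65,0,0,-100,0,0,0],[0.65,70,-50,-120,0,0,0],[0.65,70,-50,-120,0,0,0],[0.65,70,-50,-120,0,0,0]]]'

```text
clock: 23.38
eef_pos: [0.5158, 0.041, 0.1797]
eef_rot: [[-0.987, 0.162, -0.004], [0.162, 0.987, -0.002], [0.004, -0.002, -1.0]]
contact_force: [-0.9, 0.4, -0.7]
grip_width: 0.0552
grasp_force: 0.0
```

```bash
python3 - <<'E'
from h import *
c,p,d=snap('wrist'); P=cloud(c,d); hsv=cv2.cvtColor(p,cv2.COLOR_RGB2HSV)
a=np.radians(-9.3); R=np.array([[np.cos(a),np.sin(a)],[-np.sin(a),np.cos(a)]])
for lo,hi in ((.042,.055),(.06,.073)):
  m=(P[...,2]>lo)&(P[...,2]<hi)&(hsv[...,0]<30)&(hsv[...,1]>50)
  n,l,st,ce=cv2.connectedComponentsWithStats(m.astype(np.uint8))
  for i in range(1,n):
    if st[i,4]>800:
        w=P[l==i]; r=cv2.minAreaRect((w[:,:2]*1000).astype(np.float32)); print(st[i],'z',round(np.median(w[:,2])*1000,1),'skid xy',np.round(R@(np.array(r[0])-[590.5,20.4]),1),np.round(r[1],1),round(r[2],1))
plan()
E
```

```text
[ 606  174   18  207 2930] z 53.2 skid xy [-32.8 255. ] [191.1  14.9] 4.0
[ 206  229  209   64 5613] z 48.3 skid xy [-56.2  -0.5] [160.6  49.7] 80.9
[ 263  334   96   67 3792] z 48.2 skid xy [43.7 -0.1] [81.7 67.7] 79.1
[ 356  234   63  180 7058] z 66.2 skid xy [-1.1 59.9] [ 40.  159.8] 80.1
[ 202  236   65  179 5228] z 66.2 skid xy [ -0.1 -59.4] [ 40.3 159.2] 80.9
now [517.8  41.5 179.4] head 80.61 q [-0.05  0.23  1.7  -0.    1.21 -1.46] t 23.43 w 55.6 F 0.0 [-0.8 -0.7 -0.4]
```

All four slats are in place: layer two sits at skid y = +59.9 and -59.4 mm, with tops at 66 mm. The arm is clear, so I'm handing in.

```bash
python3 -c "
from rig import arm
print(arm.hand_in())"
```

```text
the job is handed in; nothing more can be done
None
```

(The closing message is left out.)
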